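Lid the seed pail, then lift off its outer lid alone

TASK

Carry the two-part lid from the saucer to the steel pail as one piece, holding it by the black grip band because the yellow outer lid only rests on the green inner lid, and lower it without dropping it until the inner lid sits flat on the rim with its two notches around the pail's two handle ears. Then lift off the yellow outer lid alone, leaving the inner lid seated and the pail standing where it was, and finish while still holding the outer lid in the gripper, level and still, a good 5 cm above where it sat. Leave the saucer and the other things on the shelf where they are.

Things in the scene. Friction and masses are not known exactly. Their poses are not given: they have to be found in the camera images.
- pail: The small open steel pail, loose, about 0.45 kg. Origin: centre of its foot on the shelf, z up. Outside diameter 70 at the foot, 90 at the rim, rim 100 above the foot, mouth 85 across inside. A thin wire handle hangs at its -x side and two small wire clips hang open at its +x and -x sides, all below the rim.
- pail_ear (a point): Top of the pail's +y handle ear, 47 out from the axis. Its two dark steel ears stand at +y and -y, each 10 wide (along x) and 45.5 to 48.5 out from the axis, and rise 7 above the rim.
- lid_band (a point): The green inner (sieve) lid, loose, about 0.14 kg. The point is on its axis, half-way up its black rubber grip band (diameter 58, 18 high). z up. Flange below the band: diameter 100, 13 to 9 below this point. Plug below that: diameter 76, tapered to 66 at its bottom, 25 below this point. Sieve neck above the band: diameter 41, 8 high. Seated in the pail, this point is 113 above the pail's foot.
- lid_notch (a point): Middle of the notch at the lid's +y side, on the flange's top, 46 from the axis. The flange has two notches, at +y and -y, each 40 degrees wide and cut in to radius 41.5; the pail's ears pass through them with about 4 mm of play and 10 degrees either way, so the lid's y axis must lie along the pail's (either way round).
- cap_knob (a point): The yellow outer lid, loose, about 0.06 kg: a cap of diameter 50, 14 high, set loosely over the sieve neck on the grip band (not fastened; free after 8 mm straight up). On top a dark wooden knob, diameter 16, 14 high; the point is on the axis half-way up the knob, 21 above the cap's lower edge and 30 above the band's centre while nested. z up.
- saucer: White ceramic saucer, loose, rim diameter 144, 18 high, inner floor 5 above the shelf; the lid stands in its middle. Origin: centre of its underside. It stays where it is.
- rack: Wooden rack, fixed, 170 x 55 x 88 high, long along its x, holding three upright acrylic tubes whose tops stand 153 above the shelf. Origin: centre of its underside. Leave alone.
- tube0: Clear tube with red stopper, diameter 24, 141 long, loose in the rack; origin at the centre of its foot. Leave alone.
- tube1: The same with a white stopper. Leave alone.
- tube2: The same with a blue stopper. Leave alone.
- funnel: Orange plastic funnel standing mouth down, diameter 84, 85 high; origin at the centre of its mouth. Leave alone.
- spoon: Bamboo spoon lying flat, 180 long along its x, about 20 high, bowl 52 across; origin under its middle. Leave alone.
- pot: Small empty terracotta pot, diameter 88 at the rim, 75 high; origin at the centre of its foot. Leave alone.
- trowel: Hand trowel lying flat, 256 long along its x, 52 wide, 24 high; origin under its middle. Leave alone.
- jar: Closed green glass jar with white cap, diameter 64, 85 high; origin at the centre of its foot. Leave alone.
There are look-alikes about, which are no part of the job. Of the things that look like the part that bears lid_band, take the one that is nearest to the robot's base at the start.

How it is judged:
By the outcome, as a careful person would: the job done as asked, in the order asked, and still so for the second after the job is handed in, while the arm keeps its last pose, push and grip.
It also fails if it takes over 51 s, if anything falls off the work surface, if the arm or the gripper's body presses on something with over 40 N, if the wrist force passes 120 N, or if a joint passes its speed limit or range.

ROBOT

A 6-joint arm with a two-finger parallel gripper is mounted at the origin on the work surface. World frame = base frame: x ahead of the robot, y to its left, z up, the work surface at z = 0. Lengths are in mm, angles in rad, forces in N, time in s.
With the tool pointing down it reaches from about 300 to 775 mm from the base axis. Payload 14.6 kg.
Tool frame: the origin (TCP) lies on the centre line of the jaws, within the pads' length; the fingertips stand 19 mm ahead of it and the grasp point (between the pads) is the TCP (bot.tip_reach is the distance from the TCP to the fingertips, in mm); y points along the fingers, x is the direction in which the jaws open and shut, and the axes are right-handed (so a half turn about y gives the same grasp; the last joint's range is limited). The gripper opens to 85 mm and grips with 20 to 120 N. Pads are 22 mm wide; open, the fingers measure 114 mm over their backs; the gripper's body (76 mm by 85 mm) begins 54 mm behind the grasp point. The pads swing forward as they close: fully open they stand 13 mm farther back than shut.
Start: joints at [1.236, 0.3, 1.521, -0, 1.321, -0.067], TCP at [145.534, 530.386, 250.281] pointing down, gripper open.
Joint ranges: [-3.03, 3.03], [-0.79, 2.21], [0.23, 2.52], [-1.04, 4.18], [0, 3.07], [-2.55, 2.55]. Speed limits (rad/s): [2.22, 2.22, 2.57, 3.14, 3.14, 3.14].

INTERFACE

Orientations are given as a unit quaternion [w, x, y, z].
In Python, from rig import bot gives the robot as it stands. Calls block until the motion is done:
- bot.move_to(position, orientation): joint-space move of the TCP to a pose.
- bot.servo_line(position, attitude=None, speed=150, until_force=None): straight line of the TCP; attitude=None keeps the orientation; speed is the mean speed in mm/s. With until_force (N) it stops when the force on the tool has changed by that much, and returns True; else False.
- bot.move_joints(angles): joint-space move.
- bot.move_gripper(opening, grip_force=None): finger opening in mm; grip_force is the grip in N (None keeps the last); returns when the fingers have stopped.
- bot.dwell(seconds).
- bot.ik(position, orientation): joint angles nearest the present ones, or None.
- bot.read_state(): the state.
- bot.read_camera(name): name is "scene" or "top" or "wrist"; returns a dict with "image" (400x640x3 uint8, blue, green, red), "depth" (400x640 float32, mm along the optical axis (not along the pixel's ray), 0 where there is no reading), "fovy" (degrees; the focal length in pixels is half the picture's height over the tangent of half this angle, whatever the lens; pixels are square), "cx", "cy" (the principal point, pixels), "eye" and "attitude" of the camera in the world; the wrist camera has in their place "mount" (4x4, takes a point from camera to tool coordinates, whose origin is the TCP and whose axes are the tool frame's). Camera axes: x right, y down, z forward; pixel columns grow to the right and rows downward; lengths in mm; the calibration is good to about 2 mm. A picture is of the moment at which its call begins: read the wrist's pose just before it.
A pose or a line that the arm cannot do raises bot.MotionError and nothing moves.
- bot.finish_job(): hands the job in, once; it reports no verdict.
The state is a dict: "clock": time; "joint_positions": joint angles; "qvel": joint speeds; "effort": joint torques, N m; "ee_pos": TCP position; "tool_rot": TCP orientation; "ft_force": force on the tool from outside, world axes, zero at the start; "moment": the same for the moment, N m; "grip_width": finger opening in mm.
Only numpy, scipy, OpenCV 4.12 (cv2) and the standard library are available. Lean on these libraries where they do the work, as an engineer would, in place of code of your own. Each camera call takes 0.05 s, during which the arm holds its last target.

## Working session

There is one attempt and no reset: what is moved stays moved. The work goes in short steps, each a Python script; the robot and the scene stay as the last script left them, time stands still between calls to the robot, and variables do not carry over. Pictures are saved under pics/ and viewed, and the job is handed in when it is done.

```bash
ls; mkdir -p pics; python3 - <<'E'
from rig import bot
import cv2,numpy as np
s=bot.read_state(); print({k:np.round(v,3) for k,v in s.items()})
for n in ["scene","top","wrist"]:
    c=bot.read_camera(n); cv2.imwrite(f"pics/a_{n}.png",c["image"]); np.savez(f"a_{n}.npz",**{k:v for k,v in c.items()})
    print(n,{k:np.round(v,4).tolist() for k,v in c.items() if k not in("image","depth")}, (c["depth"]>0).mean())
E
```

```text
pics
{'clock': np.float64(0.0), 'joint_positions': array([ 1.236,  0.3  ,  1.522, -0.   ,  1.321, -0.067]), 'qvel': array([-0.   ,  0.001,  0.   ,  0.001,  0.   ,  0.   ]), 'effort': array([-0.0000e+00, -5.4351e+01, -3.6180e+01, -0.0000e+00,  4.0000e-03,
        0.0000e+00]), 'ee_pos': array([145.46, 530.18, 249.73]), 'tool_rot': array([-0.562,  0.563,  0.428, -0.429]), 'ft_force': array([ 0.392, -0.432, -0.455]), 'moment': array([ 0.035,  0.027, -0.042]), 'grip_width': np.float64(85.376)}
scene {'fovy': 55.172, 'cx': 319.6764, 'cy': 197.5003, 'eye': [1246.2405, 94.7254, 1012.5273], 'attitude': [-0.1923, 0.6225, 0.7235, -0.2282]} 0.99609375
top {'fovy': 51.7631, 'cx': 324.0065, 'cy': 200.7447, 'eye': [542.3815, -13.9561, 1549.9871], 'attitude': [0.0221, -0.7004, 0.7134, -0.0117]} 0.99612109375
wrist {'fovy': 65.895, 'cx': 319.4914, 'cy': 204.0585, 'mount': [[1.0, 0.0007, -0.0011, -0.9276], [0.0013, -0.3214, 0.947, -123.0767], [0.0003, -0.947, -0.3214, 82.2922], [0.0, 0.0, 0.0, 1.0]]} 0.9959921875
```

View pics/a_scene.png

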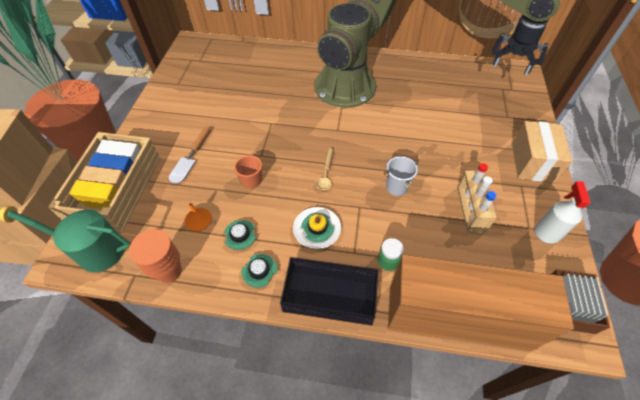

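View pics/a_top.png

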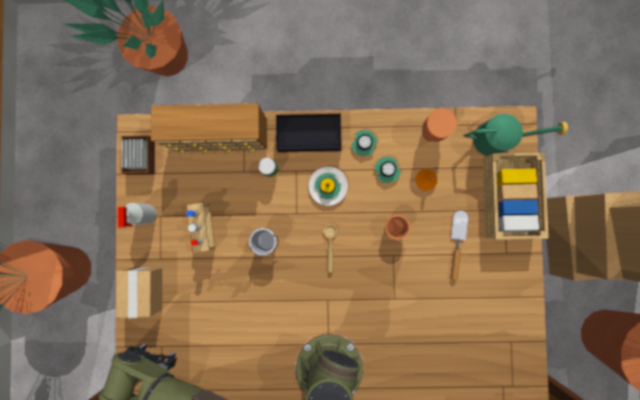

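View pics/a_wrist.png

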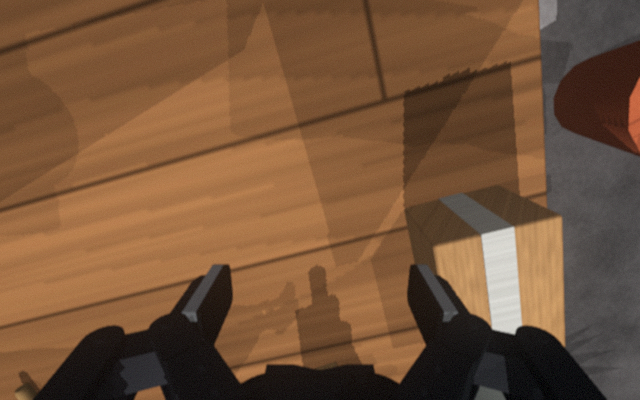

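```bash
cat > h.py <<'E'
import numpy as np, cv2
from scipy.spatial.transform import Rotation as R
def rot(q): q=np.asarray(q); return R.from_quat([q[1],q[2],q[3],q[0]]).as_matrix()
def quat(M): q=R.from_matrix(M).as_quat(); return [q[3],q[0],q[1],q[2]]
def campose(c,st=None):
    if "mount" in c:
        T=np.eye(4); T[:3,:3]=rot(st["tool_rot"]); T[:3,3]=st["ee_pos"]
        M=T@np.asarray(c["mount"]); return M[:3,3],M[:3,:3]
    return np.asarray(c["eye"]),rot(c["attitude"])
def f(c): return 200/np.tan(np.radians(float(c["fovy"]))/2)
def rays(c,uv):
    uv=np.atleast_2d(uv).astype(float); F=f(c)
    return np.c_[(uv[:,0]-float(c["cx"]))/F,(uv[:,1]-float(c["cy"]))/F,np.ones(len(uv))]
def onplane(c,uv,z,st=None):
    e,A=campose(c,st); d=rays(c,uv)@A.T
    return e+d*((z-e[2])/d[:,2])[:,None]
def cloud(c,uv,st=None):
    e,A=campose(c,st); uv=np.atleast_2d(uv).astype(int); D=np.asarray(c["depth"])[uv[:,1],uv[:,0]]
    return e+(rays(c,uv)*D[:,None])@A.T
def proj(c,P,st=None):
    e,A=campose(c,st); p=(np.atleast_2d(P)-e)@A; F=f(c)
    return np.c_[p[:,0]/p[:,2]*F+float(c["cx"]),p[:,1]/p[:,2]*F+float(c["cy"])]
def down(yaw):
    # tool y = world -z ; tool x at angle yaw in world xy
    x=np.array([np.cos(yaw),np.sin(yaw),0]); y=np.array([0,0,-1.]); return np.c_[x,y,np.cross(x,y)]
E
python3 - <<'E'
from h import *
from rig import bot
c=np.load("a_top.npz")
for n,uv,z in [("knob",(328,185),63),("saucer",(328,186),18),("pail rim",(263,241),100),("la1",(365,143),30),("la2",(387,170),30),("jar",(267,166),85),("spoon",(330,235),15),("stop",(192,214),153)]:
    print(n,onplane(c,uv,z).round(0))
c2=np.load("a_scene.npz")
print(onplane(c2,(317,221),63).round(),onplane(c2,(402,165),100).round())
s=bot.read_state(); M=rot(s["tool_rot"]);print(M.round(2))
E
```

```text
knob [[670.  -8.  63.]]
saucer [[671.  -8.  18.]]
pail rim [[474. 224. 100.]]
la1 [[ 827. -148.   30.]]
la2 [[ 725. -227.   30.]]
jar [[741. 209.  85.]]
spoon [[488. -12.  15.]]
stop [[573. 456. 153.]]
[[679.  -5.  63.]] [[464. 226. 100.]]
[[ 0.26 -0.   -0.96]
 [ 0.96 -0.    0.26]
 [-0.   -1.    0.  ]]
```

```bash
python3 - <<'E'
import cv2
for n,b in (("scene",(270,130,450,290)),("top",(210,110,420,290))):
    i=cv2.imread(f"pics/a_{n}.png")[b[1]:b[3],b[0]:b[2]]
    cv2.imwrite(f"pics/b_{n}.png",cv2.resize(i,None,fx=3.3,fy=3.3,interpolation=cv2.INTER_CUBIC))
E
```

```text
(no output)
```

View pics/b_scene.png

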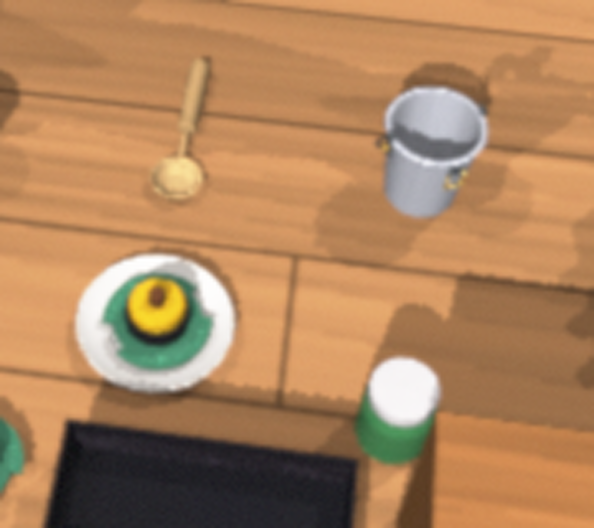

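View pics/b_top.png

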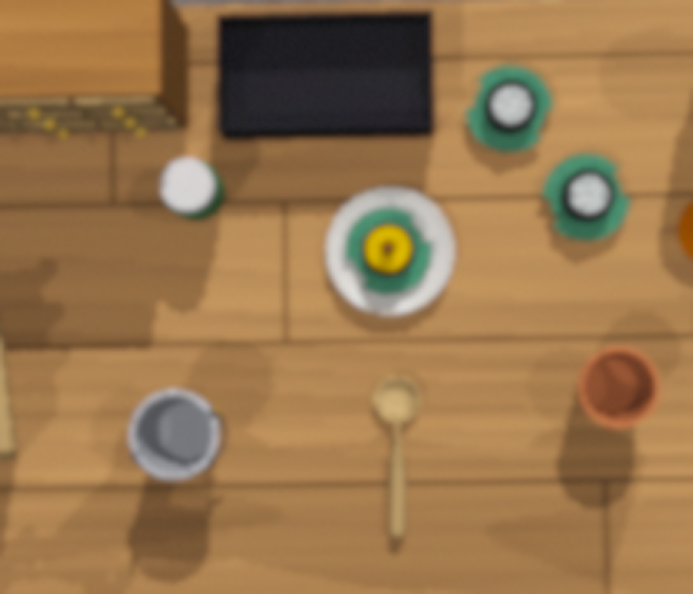

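```bash
python3 - <<'E'
from h import *
from rig import bot
import pickle
print(bot.tip_reach)
def shot(n):
    st=bot.read_state(); c=bot.read_camera("wrist"); pickle.dump((c,st),open(f"{n}.pkl","wb")); cv2.imwrite(f"pics/{n}.png",c["image"]); print(st["clock"],st["joint_positions"].round(3),st["ee_pos"].round(1))
bot.move_to([470,225,260],quat(down(0.45))); bot.dwell(0.15); shot("w_pail")
bot.move_to([672,-7,190],quat(down(0.0))); bot.dwell(0.15); shot("w_lid")
E
```

```text
19.0
1.9333 [ 0.378  0.228  1.589  0.     1.325 -0.074] [469.7 225.7 260. ]
3.3333 [-0.063  0.621  1.198  0.     1.322 -0.065] [671.9  -5.7 190.9]
```

View pics/w_pail.png

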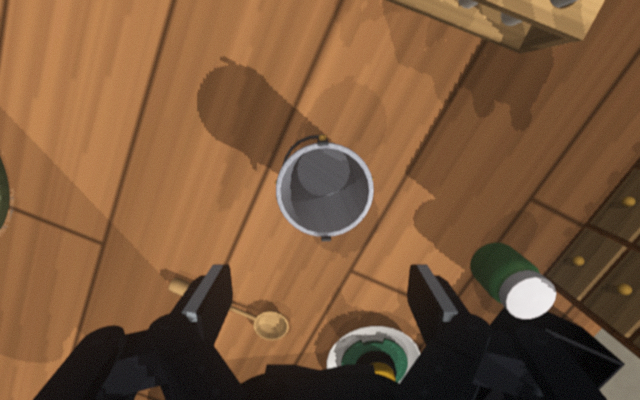

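View pics/w_lid.png

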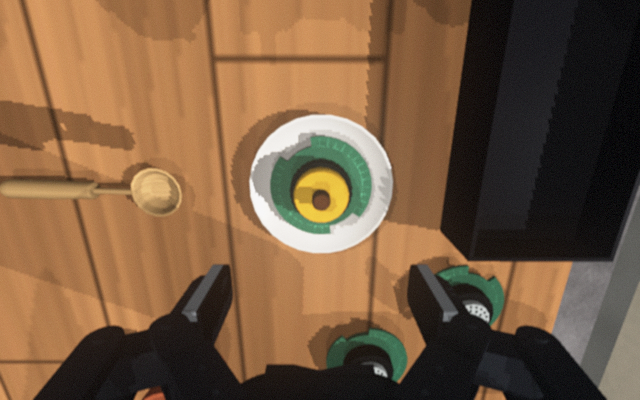

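```bash
python3 - <<'E'
import cv2
for n,b in (("w_pail",(265,120,385,250)),("w_lid",(240,105,400,260))):
    i=cv2.imread(f"pics/{n}.png")[b[1]:b[3],b[0]:b[2]]
    cv2.imwrite(f"pics/z_{n}.png",cv2.resize(i,None,fx=550/i.shape[0],fy=550/i.shape[0],interpolation=cv2.INTER_CUBIC))
E
```

```text
(no output)
```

View pics/z_w_pail.png

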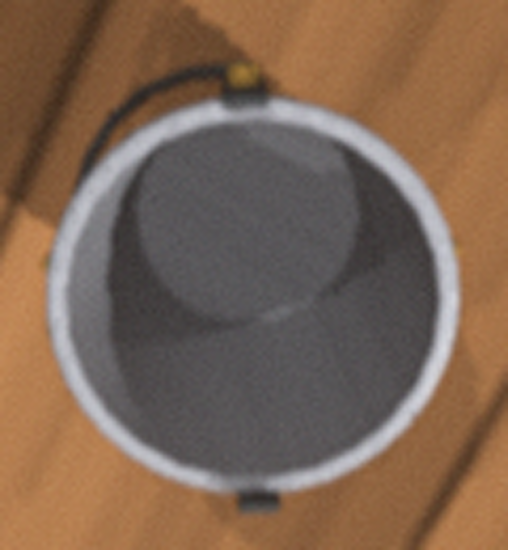

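View pics/z_w_lid.png

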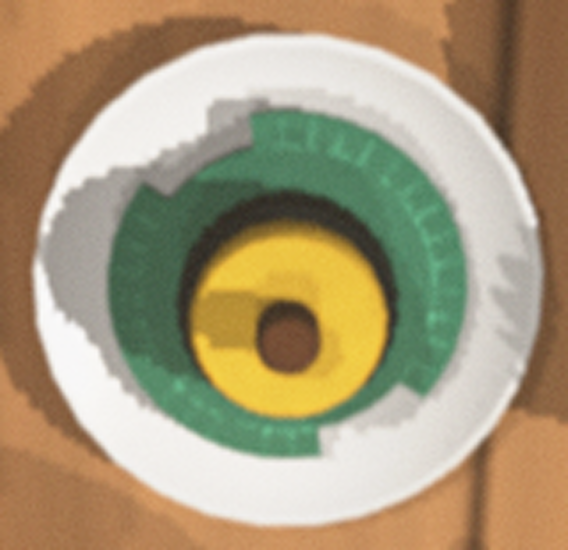

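```bash
python3 - <<'E'
from h import *
import pickle
from scipy.optimize import least_squares
def circ(P,r0=None):
    f=lambda p: np.hypot(P[:,0]-p[0],P[:,1]-p[1])-(p[2] if r0 is None else r0)
    s=least_squares(f,[*P[:,:2].mean(0),50],loss="soft_l1",f_scale=1); return s.x
# lid
c,st=pickle.load(open("w_lid.pkl","rb")); im=c["image"]; hsv=cv2.cvtColor(im,cv2.COLOR_BGR2HSV)
win=np.zeros(im.shape[:2],bool); win[105:260,240:400]=1
g=win&(hsv[...,0]>65)&(hsv[...,0]<95)&(hsv[...,1]>90)
cv2.imwrite("pics/m_g.png",(g*255).astype(np.uint8)[105:260,240:400])
cs,_=cv2.findContours(g.astype(np.uint8),cv2.RETR_EXTERNAL,cv2.CHAIN_APPROX_NONE); k=max(cs,key=cv2.contourArea)[:,0]
P=onplane(c,k,21,st); 
cen=circ(P)
for _ in range(3):
    r=np.hypot(*(P[:,:2]-cen[:2]).T); cen=circ(P[abs(r-cen[2])<2.5])
print("flange",cen.round(2))
r=np.hypot(*(P[:,:2]-cen[:2]).T); a=np.degrees(np.arctan2(P[:,1]-cen[1],P[:,0]-cen[0]))
b=np.arange(-180,180,5); print([(int(x),round(float(np.median(r[(a>=x)&(a<x+5)])),1)) for x in b if ((a>=x)&(a<x+5)).any()])
y=win&(hsv[...,0]>18)&(hsv[...,0]<32)&(hsv[...,1]>150); 
n,l,s,ct=cv2.connectedComponentsWithStats(y.astype(np.uint8)); i=1+np.argmax(s[1:,4])
cs,_=cv2.findContours((l==i).astype(np.uint8),cv2.RETR_EXTERNAL,cv2.CHAIN_APPROX_NONE)
print("cap",circ(onplane(c,max(cs,key=cv2.contourArea)[:,0],53,st)).round(2))
w=win&(hsv[...,1]<45)&(hsv[...,2]>100)
cs,_=cv2.findContours(w.astype(np.uint8),cv2.RETR_EXTERNAL,cv2.CHAIN_APPROX_NONE)
print("saucer",circ(onplane(c,max(cs,key=cv2.contourArea)[:,0],17,st)).round(2))
yy,xx=np.where(g); C=cloud(c,np.c_[xx,yy],st); print("green z",np.percentile(C[:,2],[5,50,95]).round(1))
# pail
c,st=pickle.load(open("w_pail.pkl","rb")); im=c["image"]; hsv=cv2.cvtColor(im,cv2.COLOR_BGR2HSV)
win[:]=0; win[120:250,265:385]=1
m=win&(hsv[...,1]<60)&(hsv[...,2]>130)
cs,_=cv2.findContours(m.astype(np.uint8),cv2.RETR_EXTERNAL,cv2.CHAIN_APPROX_NONE); k=max(cs,key=cv2.contourArea)[:,0]
P=onplane(c,k,100,st); cen=circ(P)
for _ in range(3):
    r=np.hypot(*(P[:,:2]-cen[:2]).T); cen=circ(P[abs(r-cen[2])<2.5])
print("rim",cen.round(2))
yy,xx=np.where(win); Q=onplane(c,np.c_[xx,yy],105,st); r=np.hypot(*(Q[:,:2]-cen[:2]).T)
d=(hsv[yy,xx,2]<85)&(r>44)&(r<50)&(hsv[yy,xx,1]<90)
print("ears px"); 
n,l,s,ct=cv2.connectedComponentsWithStats(cv2.dilate(np.asarray([0]),None) if 0 else (lambda z:(z.__setitem__((yy[d],xx[d]),1),z)[1])(np.zeros(im.shape[:2],np.uint8)))
for j in range(1,n):
    q=onplane(c,ct[j],105,st)[0]; v=q[:2]-cen[:2]; print(ct[j].round(1),s[j,4],q.round(1),np.hypot(*v).round(1),np.degrees(np.arctan2(v[1],v[0])).round(1), cloud(c,ct[j],st).round(1))
E
```

```text
flange [660.54 -23.81  51.84]
[(-15, 51.9), (-10, 52.9), (-5, 51.0), (0, 54.4), (5, 51.7), (10, 49.3), (15, 52.6), (20, 53.7), (25, 66.0), (30, 52.7), (35, 68.0), (40, 60.6), (45, 69.8), (50, 60.9), (55, 53.9), (60, 68.9), (65, 68.7), (70, 67.8), (75, 67.4), (80, 65.6), (85, 55.1), (90, 53.2), (95, 51.8), (100, 51.2)]
cap [673.47  -4.79  24.52]
saucer [673.53  -8.6   71.  ]
green z [19.6 20.7 21.9]
rim [473.99 225.29  45.86]
ears px
[322.1 142. ] 35 [451.5 267.5 105. ] 47.8 118.1 [[451.5 267.4  97.9]]
[286.  157.2] 19 [428. 241. 105.] 48.6 161.1 [[426.8 229.   46.7]]
[283. 163.] 1 [427.7 234.9 105. ] 47.2 168.2 [[426.4 220.6  42.9]]
[326.  237.8] 28 [496. 185. 105.] 45.9 -61.3 [[495.1 184.7 103.4]]
```

```bash
cat > lid.py <<'E'
from h import *
import pickle
from scipy.optimize import least_squares
def circ(P,r0=None,guess=None):
    g=P[:,:2].mean(0) if guess is None else guess
    f=lambda p: np.hypot(P[:,0]-p[0],P[:,1]-p[1])-(p[2] if r0 is None else r0)
    return least_squares(f,[*g,50],loss="soft_l1",f_scale=1).x
E
python3 - <<'E'
from lid import *
c,st=pickle.load(open("w_lid.pkl","rb")); im=c["image"]; hsv=cv2.cvtColor(im,cv2.COLOR_BGR2HSV)
yy,xx=np.mgrid[105:260,240:400]; uv=np.c_[xx.ravel(),yy.ravel()]
H=hsv[uv[:,1],uv[:,0]].astype(int); g=(H[:,0]>60)&(H[:,0]<100)&(H[:,1]>60)
P=onplane(c,uv,21,st)[:,:2]
cen=np.array([673,-7,50.])
for it in range(4):
    v=P-cen[:2]; r=np.hypot(*v.T); a=np.degrees(np.arctan2(v[:,1],v[:,0]))
    out=[]
    for x in np.arange(-180,180,4):
        k=g&(a>=x)&(a<x+4)&(r<58)
        if k.any(): j=np.where(k)[0]; j=j[np.argmax(r[j])]; out.append((x+2,r[j],*P[j]))
    o=np.array(out); s=o[o[:,1]>46.5]; cen=circ(s[:,2:],guess=cen[:2])
print(cen.round(2)); print([(int(q[0]),round(q[1],1)) for q in out])
# notch: not-green pixels r 43..48
for lo,hi in((43,48),):
    k=(~g)&(r>lo)&(r<hi); h,_=np.histogram(a[k],np.arange(-180,181,4)); h2,_=np.histogram(a[(r>lo)&(r<hi)],np.arange(-180,181,4))
    print([(int(x+2),round(float(p/max(q,1)),1)) for x,p,q in zip(np.arange(-180,180,4),h,h2) if p])
    ang=np.radians(a[k]); t2=np.angle(np.mean(np.exp(2j*ang)))/2; print("axis",np.degrees(t2))
    for sg in (0,1):
        kk=k&((np.cos(np.radians(a)-t2)>0)==(sg==0)); print(np.degrees(np.angle(np.mean(np.exp(1j*np.radians(a[kk]))))),kk.sum(),P[kk].mean(0))
E
```

```text
[673.36  -6.18  48.94]
[(-178, np.float64(49.0)), (-174, np.float64(48.6)), (-170, np.float64(49.2)), (-166, np.float64(49.0)), (-162, np.float64(48.7)), (-158, np.float64(49.4)), (-154, np.float64(49.5)), (-150, np.float64(49.5)), (-146, np.float64(49.3)), (-142, np.float64(48.9)), (-138, np.float64(49.5)), (-134, np.float64(48.9)), (-130, np.float64(49.3)), (-126, np.float64(48.9)), (-122, np.float64(49.0)), (-118, np.float64(48.9)), (-114, np.float64(49.1)), (-110, np.float64(48.9)), (-106, np.float64(49.0)), (-102, np.float64(49.1)), (-98, np.float64(48.7)), (-94, np.float64(48.3)), (-90, np.float64(48.1)), (-86, np.float64(48.3)), (-82, np.float64(48.7)), (-78, np.float64(47.8)), (-74, np.float64(39.8)), (-70, np.float64(40.4)), (-66, np.float64(40.2)), (-62, np.float64(40.0)), (-58, np.float64(40.1)), (-54, np.float64(40.3)), (-50, np.float64(40.1)), (-46, np.float64(40.4)), (-42, np.float64(40.3)), (-38, np.float64(48.8)), (-34, np.float64(49.1)), (-30, np.float64(49.3)), (-26, np.float64(49.3)), (-22, np.float64(49.2)), (-18, np.float64(49.3)), (-14, np.float64(49.1)), (-10, 
[... 867 characters left out ...]
34, np.float64(40.5)), (138, np.float64(40.0)), (142, np.float64(48.4)), (146, np.float64(48.6)), (150, np.float64(48.8)), (154, np.float64(49.2)), (158, np.float64(48.6)), (162, np.float64(48.9)), (166, np.float64(48.9)), (170, np.float64(49.1)), (174, np.float64(49.0)), (178, np.float64(48.9))]
[(-78, 0.8), (-74, 1.0), (-70, 1.0), (-66, 1.0), (-62, 1.0), (-58, 1.0), (-54, 1.0), (-50, 1.0), (-46, 1.0), (-42, 1.0), (-38, 0.5), (102, 0.5), (106, 1.0), (110, 1.0), (114, 1.0), (118, 1.0), (122, 1.0), (126, 1.0), (130, 1.0), (134, 1.0), (138, 1.0), (142, 0.5), (166, 0.1)]
axis -58.01992850198159
-58.37187822244309 149 [696.7494265  -44.13698783]
122.30751137843586 182 [649.54087288  31.4870294 ]
```

```bash
python3 - <<'E'
from lid import *
from rig import bot
def tips(c,n):
    D=np.asarray(c["depth"]); M=np.asarray(c["mount"])
    yy,xx=np.where((D>0)&(D<190)); p=rays(c,np.c_[xx,yy])*D[yy,xx][:,None]; p=np.c_[p,np.ones(len(p))]@M.T
    for s in(-1,1):
        k=(s*p[:,0]>2)&(abs(p[:,2])<30); q=p[k]; print(n,s,"n",k.sum(),"max y",np.percentile(q[:,1],[95,99,99.8]).round(1),"x at tip",q[q[:,1]>np.percentile(q[:,1],97)][:,0].round(1).min(),q[q[:,1]>np.percentile(q[:,1],97)][:,0].round(1).max())
for n,w in ((0,None),(1,62),(2,22)):
    if w: print(bot.move_gripper(w))
    st=bot.read_state(); c=bot.read_camera("wrist"); cv2.imwrite(f"pics/tip{n}.png",c["image"]); tips(c,st["grip_width"].round(1)); print(st["clock"])
bot.move_gripper(84)
print(bot.read_state()["clock"])
E
```

```text
Traceback (most recent call last):
AttributeError: 'float' object has no attribute 'round'
```

```bash
python3 - <<'E'
from lid import *
from rig import bot
def tips(c,n):
    D=np.asarray(c["depth"]); M=np.asarray(c["mount"])
    yy,xx=np.where((D>0)&(D<190)); p=rays(c,np.c_[xx,yy])*D[yy,xx][:,None]; p=np.c_[p,np.ones(len(p))]@M.T
    for s in(-1,1):
        k=(s*p[:,0]>2)&(abs(p[:,2])<30); q=p[k]; print(n,s,"n",k.sum(),"max y",np.percentile(q[:,1],[95,99,99.8]).round(1),"x at tip",q[q[:,1]>np.percentile(q[:,1],97)][:,0].round(1).min(),q[q[:,1]>np.percentile(q[:,1],97)][:,0].round(1).max())
for n,w in ((0,None),(1,62),(2,22)):
    if w: print(bot.move_gripper(w))
    st=bot.read_state(); c=bot.read_camera("wrist"); cv2.imwrite(f"pics/tip{n}.png",c["image"]); tips(c,st["grip_width"]); print(st["clock"])
bot.move_gripper(84)
print(bot.read_state()["clock"])
E
```

```text
85.09349604566847 -1 n 16639 max y [-10.2   0.8   4.7] x at tip -55.8 -41.9
85.09349604566847 1 n 16681 max y [-10.    0.7   4.9] x at tip 42.1 55.9
3.4333
False
62.18024800237237 -1 n 16359 max y [-6.   7.  11.6] x at tip -44.6 -30.5
62.18024800237237 1 n 16388 max y [-6.2  6.9 11.8] x at tip 30.8 44.6
3.85
False
22.178951949051285 -1 n 16471 max y [-7.5  9.4 14.5] x at tip -24.4 -10.7
22.178951949051285 1 n 16496 max y [-7.6  9.5 14.4] x at tip 11.0 24.7
4.3667
5.0417
```

View pics/tip1.png

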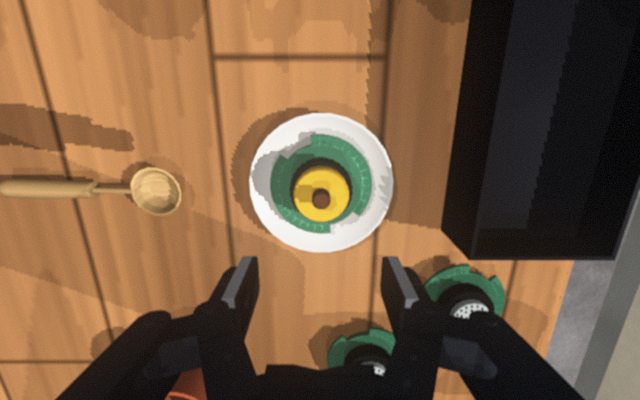

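```bash
python3 - <<'E'
from h import *
from rig import bot
q=quat(down(np.radians(31.9)))
bot.move_gripper(72)
bot.move_to([673.4,-6.2,115],q); bot.dwell(0.2); s=bot.read_state(); print(s["ee_pos"].round(2),s["joint_positions"].round(3),np.degrees(np.arctan2(*rot(s["tool_rot"])[[1,0],0])))
print(bot.servo_line([673.4,-6.2,36.5],q,speed=60,until_force=6)); bot.dwell(0.2); s=bot.read_state(); print(s["ee_pos"].round(2),s["ft_force"].round(2),s["clock"])
c=bot.read_camera("wrist"); cv2.imwrite("pics/g0.png",c["image"]); c=bot.read_camera("scene"); cv2.imwrite("pics/g0s.png",cv2.resize(c["image"][160:300,220:420],None,fx=4,fy=4,interpolation=cv2.INTER_CUBIC))
E
```

```text
[673.87  -6.24 116.31] [-0.064  0.697  1.255  0.     1.188 -0.619] 31.81127572757017
False
[673.47  -6.23  36.74] [-0.48 -0.44 -0.1 ] 7.775
```

View pics/g0.png

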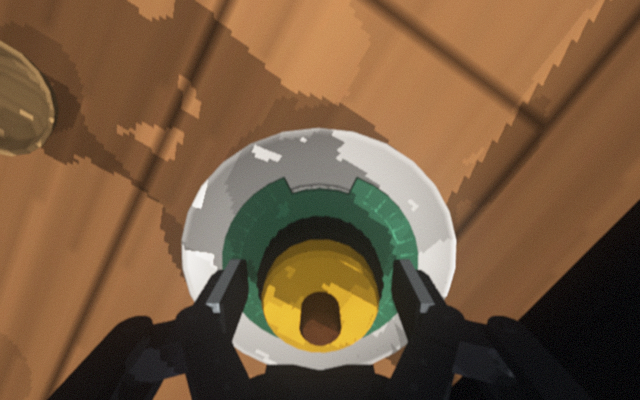

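View pics/g0s.png

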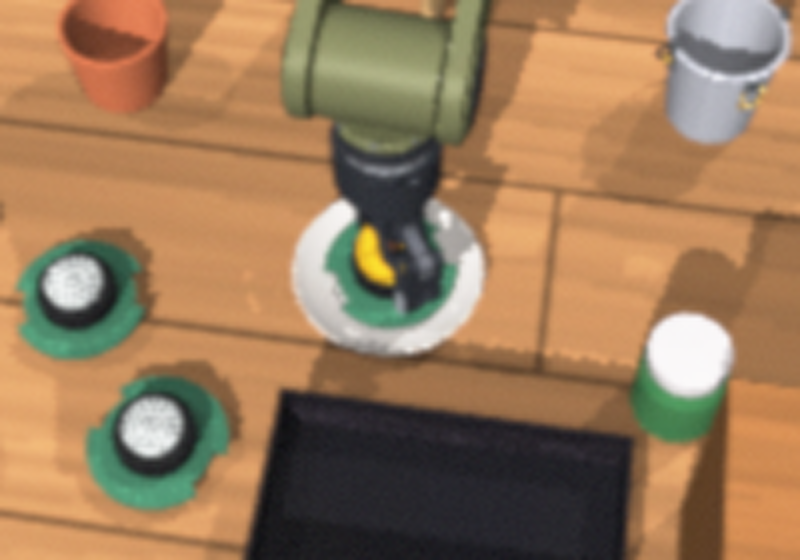

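```bash
python3 - <<'E'
from h import *
from rig import bot
q=quat(down(np.radians(31.9)))
print(bot.move_gripper(50,40)); s=bot.read_state(); print(s["grip_width"],s["ft_force"].round(2),s["moment"].round(3),s["ee_pos"].round(2))
bot.servo_line([673.4,-6.2,80],q,speed=50); bot.dwell(0.2); s=bot.read_state(); print(s["grip_width"],s["ft_force"].round(2),s["moment"].round(3),s["ee_pos"].round(2),s["clock"])
c=bot.read_camera("wrist"); cv2.imwrite("pics/g1.png",c["image"]); c=bot.read_camera("scene"); cv2.imwrite("pics/g1s.png",cv2.resize(c["image"][160:300,220:420],None,fx=4,fy=4,interpolation=cv2.INTER_CUBIC))
E
```

```text
False
56.73018832349023 [0.79 0.68 3.84] [-0.023  0.12  -0.008] [673.62  -6.16  36.91]
56.745595036060244 [ 0.36 -0.08 -1.61] [-0.013 -0.021 -0.022] [673.29  -6.19  79.67] 9.375
```

View pics/g1.png

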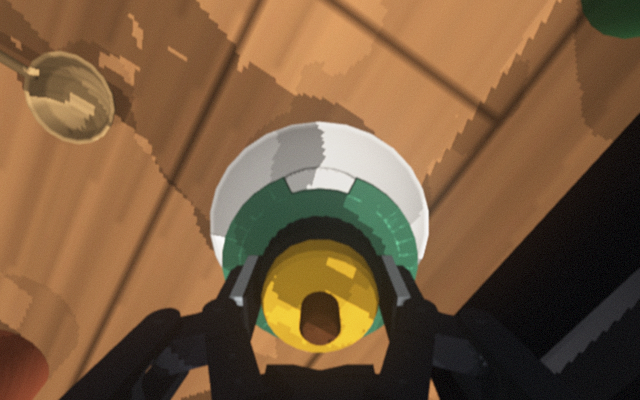

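View pics/g1s.png

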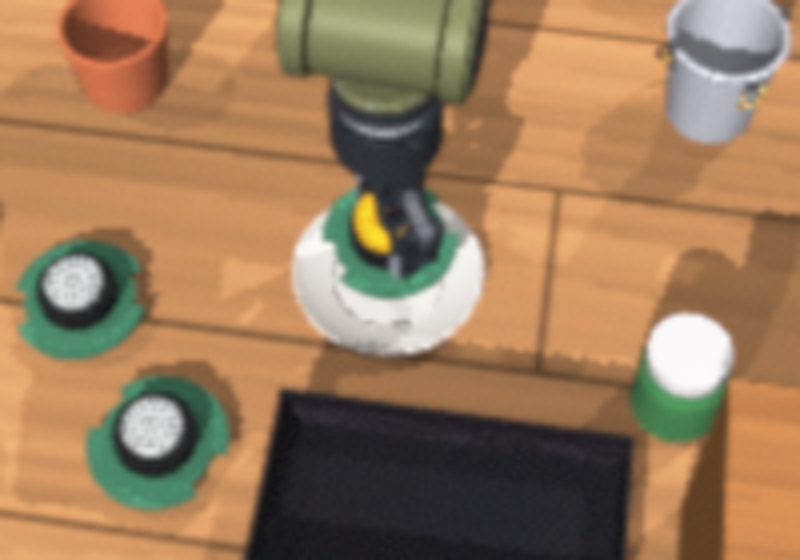

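```bash
cat > inhand.py <<'E'
from lid import *
from rig import bot
def inhand(name):
    st=bot.read_state(); c=bot.read_camera("wrist"); cv2.imwrite(f"pics/{name}.png",c["image"])
    hsv=cv2.cvtColor(c["image"],cv2.COLOR_BGR2HSV).astype(int); D=np.asarray(c["depth"])
    yy,xx=np.where((hsv[...,0]>60)&(hsv[...,0]<100)&(hsv[...,1]>60)&(D>0)&(D<230))
    C=cloud(c,np.c_[xx,yy],st)-st["ee_pos"]
    k=abs(C[:,2]-np.median(C[:,2]))<4; C=C[k]
    A=np.c_[C[:,:2],np.ones(len(C))]
    for _ in range(3):
        p=np.linalg.lstsq(A,C[:,2],rcond=None)[0]; r=C[:,2]-A@p; kk=abs(r)<1.0; A=A[kk];C=C[kk]
    print("plane slope deg",np.degrees(p[:2]).round(2),"z at axis rel TCP",p[2].round(2),"n",len(C))
    # ray cast on flange top plane z; notch & circle in tool coords
    z=st["ee_pos"][2]+p[2]; P=(onplane(c,np.c_[xx,yy],z,st)-st["ee_pos"])[:,:2]
    yaw=np.arctan2(*rot(st["tool_rot"])[[1,0],0]); Rm=np.array([[np.cos(yaw),np.sin(yaw)],[-np.sin(yaw),np.cos(yaw)]]); T=P@Rm.T  # x jaw, y' = tool z dir
    a=np.degrees(np.arctan2(T[:,1],T[:,0])); r=np.hypot(*T.T)
    edge=[]; 
    for x in np.arange(20,160,2):
        k=(a>=x)&(a<x+2)&(r<58)
        if k.any(): j=np.where(k)[0]; j=j[np.argmax(r[j])]; edge.append((x+1,r[j],*T[j]))
    e=np.array(edge); s=e[e[:,1]>46]; cen=circ(s[:,2:],r0=49.0,guess=np.zeros(2))
    n=e[e[:,1]<44.5]; print("centre in tool (x,z)",cen[:2].round(2),"notch angle",n[:,0].min(),n[:,0].max(),n[:,0].mean(),"clock",st["clock"])
    return cen,p
E
python3 -c "
from inhand import *
inhand('ih0')"
```

```text
plane slope deg [ 0.02 -0.08] z at axis rel TCP -16.3 n 8212
centre in tool (x,z) [-0.49  0.99] notch angle 73.0 107.0 90.0 clock 9.475
```

```bash
python3 - <<'E'
from inhand import *
q=quat(down(np.radians(28.3)))
bot.servo_line([673.4,-6.2,200],speed=120)
bot.servo_line([474.8,225.0,200],q,speed=120)
bot.servo_line([474.8,225.0,150],q,speed=80); bot.dwell(0.25)
s=bot.read_state(); print(s["ee_pos"].round(2),s["ft_force"].round(2),s["grip_width"],np.degrees(np.arctan2(*rot(s["tool_rot"])[[1,0],0])))
inhand("p0")
c=bot.read_camera("scene"); cv2.imwrite("pics/p0s.png",cv2.resize(c["image"][110:230,330:480],None,fx=5,fy=5,interpolation=cv2.INTER_CUBIC))
c=bot.read_camera("top"); cv2.imwrite("pics/p0t.png",cv2.resize(c["image"][190:290,200:340],None,fx=5,fy=5,interpolation=cv2.INTER_CUBIC))
E
```

```text
[474.95 225.04 150.41] [-0.42  0.9  -1.92] 56.641940978850776 28.29800691603115
plane slope deg [ 0.06 -0.07] z at axis rel TCP -16.25 n 8058
centre in tool (x,z) [-0.3   0.83] notch angle 73.0 107.0 90.0 clock 14.3917
```

View pics/p0.png

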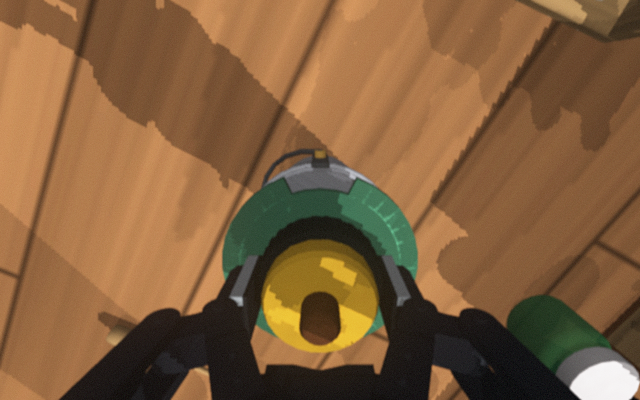

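View pics/p0s.png

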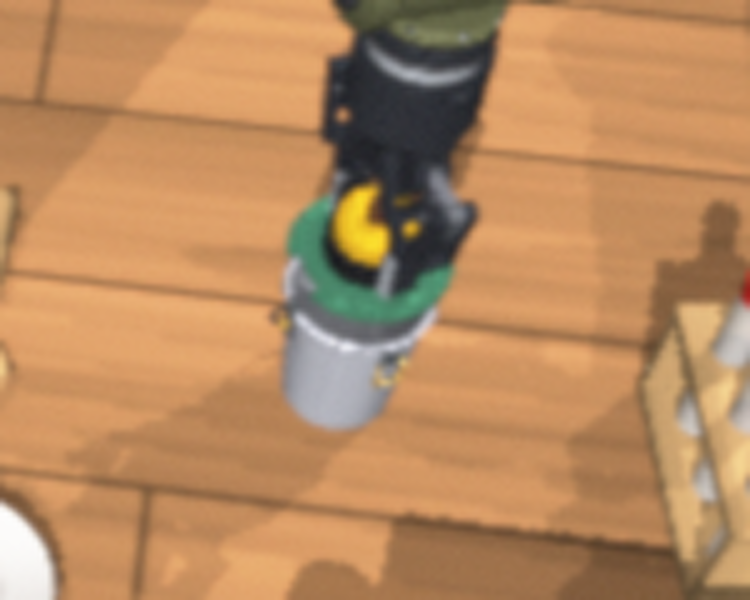

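```bash
python3 - <<'E'
from h import *
im=cv2.imread("pics/p0.png"); cv2.imwrite("pics/p0z.png",cv2.resize(im[135:205,250:390],None,fx=5.5,fy=5.5,interpolation=cv2.INTER_NEAREST))
from rig import bot
st=bot.read_state(); c=dict(np.load("a_wrist.npz"))
for a in (118.3,):
    u=np.array([np.cos(np.radians(a)),np.sin(np.radians(a))]); v=np.array([-u[1],u[0]])
    for r in(45.5,48.5):
        for w in(-5,5): print(r,w,proj(c,[*(np.array([473.9,225.6])+u*r+v*w),107],st).round(1), proj(c,[*(np.array([473.9,225.6])+u*r+v*w),100],st).round(1))
E
```

```text
45.5 -5 [[329.7 168.5]] [[329.3 165.8]]
45.5 5 [[311.4 168.5]] [[311.8 165.8]]
48.5 -5 [[329.8 163. ]] [[329.4 160.6]]
48.5 5 [[311.4 163. ]] [[311.7 160.6]]
```

View pics/p0z.png

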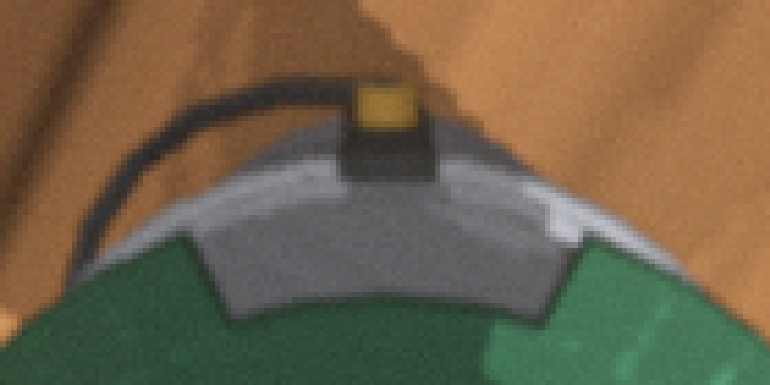

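```bash
python3 - <<'E'
from inhand import *
q=quat(down(np.radians(28.3)))
r=bot.servo_line([474.8,225.0,124],q,speed=40,until_force=6); bot.dwell(0.1); s=bot.read_state(); print(r,s["ee_pos"].round(2),s["ft_force"].round(2),s["clock"])
if not r:
    r=bot.servo_line([474.8,225.0,118.5],q,speed=12,until_force=4); bot.dwell(0.1); s=bot.read_state(); print(r,s["ee_pos"].round(2),s["ft_force"].round(2),s["moment"].round(3),s["clock"])
inhand("p1")
c=bot.read_camera("scene"); cv2.imwrite("pics/p1s.png",cv2.resize(c["image"][110:230,330:480],None,fx=5,fy=5,interpolation=cv2.INTER_CUBIC))
E
```

```text
False [474.93 225.04 124.26] [-0.53 -1.07 -1.92] 15.4417
True [474.86 225.04 120.03] [ 0.18 -0.06  5.23] [-0.142  0.207 -0.003] 15.9333
plane slope deg [ 0.01 -0.09] z at axis rel TCP -16.21 n 8102
centre in tool (x,z) [-0.31  0.79] notch angle 73.0 107.0 90.0 clock 15.9333
```

View pics/p1.png

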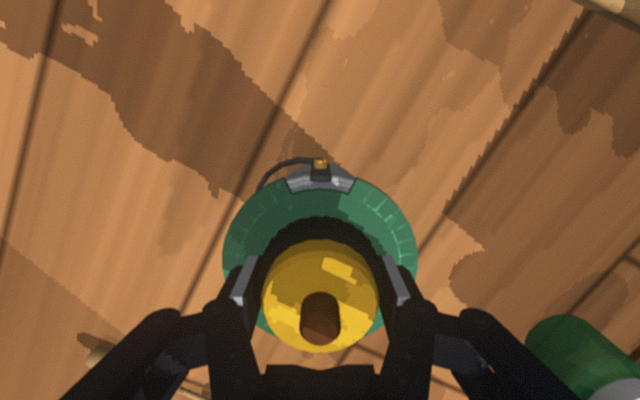

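View pics/p1s.png

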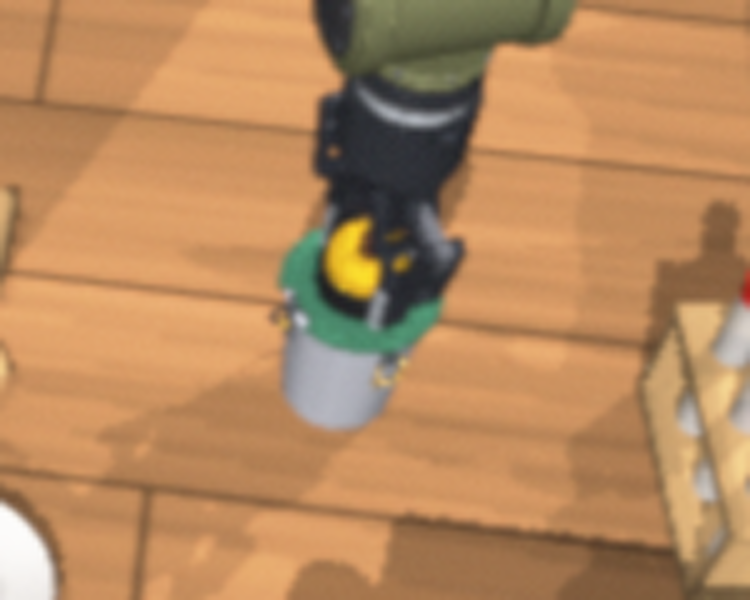

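```bash
python3 - <<'E'
from inhand import *
q=quat(down(np.radians(28.3)))
bot.move_gripper(68,25); s=bot.read_state(); print(s["ft_force"].round(2),s["grip_width"])
bot.servo_line([474.8,225.0,255],q,speed=120); bot.dwell(0.2)
st=bot.read_state(); c=bot.read_camera("wrist"); pickle.dump((c,st),open("w_seat.pkl","wb")); cv2.imwrite("pics/w_seat.png",c["image"]); cv2.imwrite("pics/w_seatz.png",cv2.resize(c["image"][110:270,240:400],None,fx=3.5,fy=3.5,interpolation=cv2.INTER_CUBIC)); print(st["clock"],st["ee_pos"].round(2))
E
```

```text
[0.15 0.25 0.22] 67.70152836066754
17.7917 [474.73 224.95 254.57]
```

View pics/w_seatz.png

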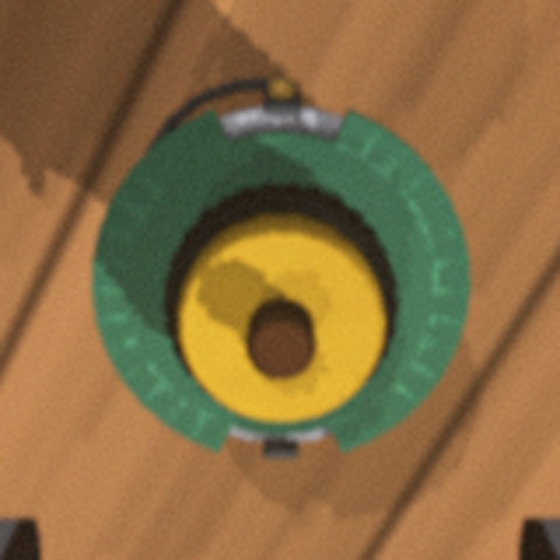

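```bash
python3 - <<'E'
from lid import *
c,st=pickle.load(open("w_seat.pkl","rb")); hsv=cv2.cvtColor(c["image"],cv2.COLOR_BGR2HSV).astype(int)
w=np.zeros((400,640),bool); w[110:270,240:400]=1
yy,xx=np.where(w&(hsv[...,0]>60)&(hsv[...,0]<100)&(hsv[...,1]>60)); C=cloud(c,np.c_[xx,yy],st)
C=C[abs(C[:,2]-np.median(C[:,2]))<3]; A=np.c_[C[:,:2]-[474,225.5],np.ones(len(C))]; p=np.linalg.lstsq(A,C[:,2],rcond=None)[0]; print("flange z",p[2].round(2),"slope deg",np.degrees(p[:2]).round(2))
y=w&(hsv[...,0]>18)&(hsv[...,0]<32)&(hsv[...,1]>150)
cs,_=cv2.findContours(y.astype(np.uint8),cv2.RETR_EXTERNAL,cv2.CHAIN_APPROX_NONE); k=max(cs,key=cv2.contourArea)[:,0]
k2=k[k[:,1]>190]
print("cap top circle",circ(onplane(c,k,136,st)).round(2), circ(onplane(c,k2,136,st),guess=(474,225)).round(2))
m=np.zeros((400,640),np.uint8); cv2.drawContours(m,[k],-1,1,-1)
kn=(m>0)&((hsv[...,0]<14)|(hsv[...,2]<120)); kn=cv2.morphologyEx(kn.astype(np.uint8),cv2.MORPH_OPEN,np.ones((3,3)))
yy,xx=np.where(kn>0); D=cloud(c,np.c_[xx,yy],st); print("knob z max",np.percentile(D[:,2],[50,95]).round(1)); t=D[D[:,2]>147]; print("knob top centroid",t.mean(0).round(2),len(t))
E
```

```text
flange z 103.92 slope deg [-0.  -0.1]
cap top circle [473.54 226.52  25.01] [473.97 225.92  24.6 ]
knob z max [149.  150.7]
knob top centroid [474.   225.79 150.53] 272
```

```bash
python3 - <<'E'
from inhand import *
q=quat(down(np.radians(28.3)))
bot.move_gripper(38)
bot.servo_line([474.4,225.2,185],q,speed=100)
r=bot.servo_line([474.4,225.2,156],q,speed=30,until_force=3); bot.dwell(0.15); s=bot.read_state(); print(r,s["ee_pos"].round(2),s["ft_force"].round(2),s["clock"])
c=bot.read_camera("wrist"); cv2.imwrite("pics/k0.png",c["image"])
E
```

```text
False [474.45 225.22 156.16] [ 0.74 -0.05 -0.01] 20.3583
```

View pics/k0.png

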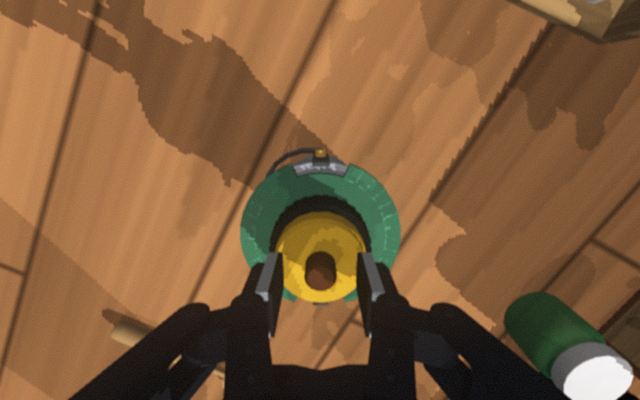

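```bash
python3 - <<'E'
from inhand import *
q=quat(down(np.radians(28.3)))
bot.move_gripper(8,25); bot.dwell(0.1); s=bot.read_state(); print(s["grip_width"],s["ft_force"].round(2),s["moment"].round(3))
c=bot.read_camera("wrist"); cv2.imwrite("pics/k1.png",c["image"])
E
```

```text
14.499108552728286 [-1.14  0.48  2.1 ] [ 0.021  0.106 -0.001]
```

View pics/k1.png

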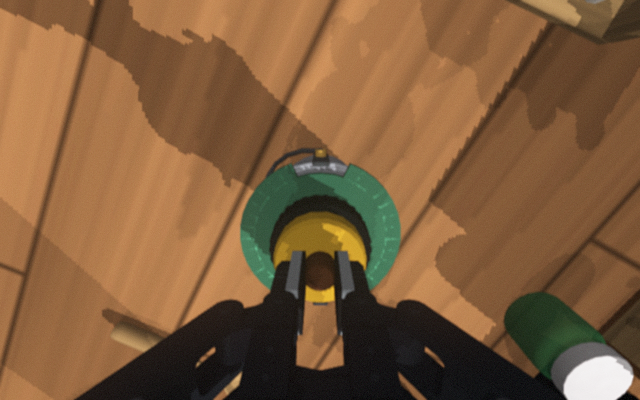

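```bash
python3 - <<'E'
from inhand import *
q=quat(down(np.radians(28.3)))
bot.servo_line([474.4,225.2,172],q,speed=20); s=bot.read_state(); print(s["grip_width"],s["ft_force"].round(2),s["clock"])
bot.servo_line([474.4,225.2,238],q,speed=60); bot.dwell(0.6); s=bot.read_state(); print(s["grip_width"],s["ft_force"].round(2),s["ee_pos"].round(1),s["clock"],abs(s["qvel"]).max())
for n in("wrist","scene","top"):
    st=bot.read_state(); c=bot.read_camera(n); pickle.dump((c,st),open(f"end_{n}.pkl","wb")); im=c["image"]
    if n=="scene": im=cv2.resize(im[80:230,320:480],None,fx=4.5,fy=4.5,interpolation=cv2.INTER_CUBIC)
    cv2.imwrite(f"pics/end_{n}.png",im)
E
```

```text
14.667570958667605 [-0.45 -0.22 -0.46] 21.8333
14.863968900894312 [ 0.75  0.44 -0.96] [474.4 225.2 238. ] 23.6833 0.0012611666655688487
```

View pics/end_wrist.png

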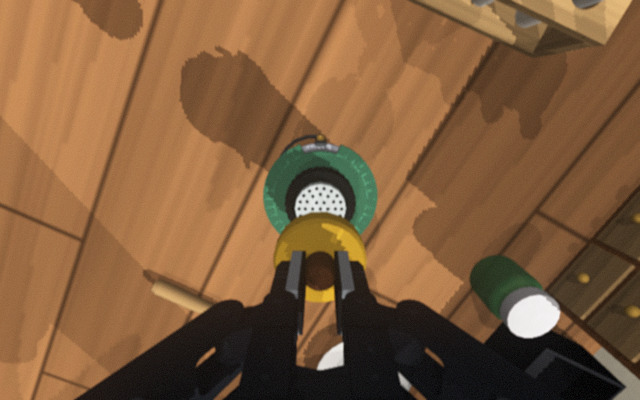

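View pics/end_scene.png

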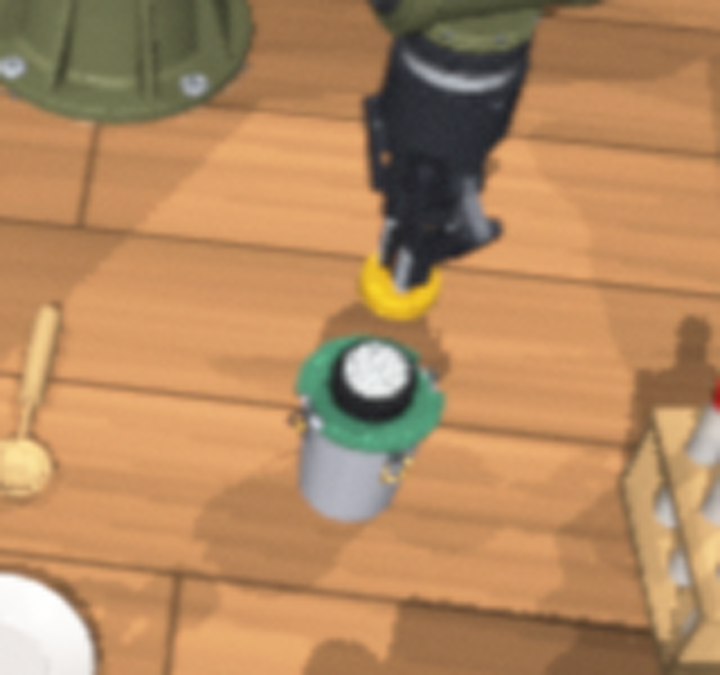

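View pics/end_top.png

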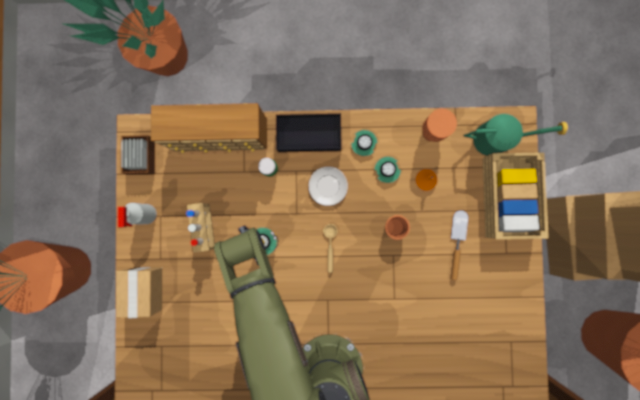

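```bash
cat > cap.py <<'E'
from lid import *
def chk(c,st):
    hsv=cv2.cvtColor(c["image"],cv2.COLOR_BGR2HSV).astype(int); D=np.asarray(c["depth"])
    yy,xx=np.where((hsv[...,0]>18)&(hsv[...,0]<32)&(hsv[...,1]>130)&(D>0)&(D<260)); C=cloud(c,np.c_[xx,yy],st)-st["ee_pos"]
    zt=np.percentile(C[:,2],85); C=C[abs(C[:,2]-zt)<3]; A=np.c_[C[:,:2],np.ones(len(C))]
    for _ in range(4):
        p=np.linalg.lstsq(A,C[:,2],rcond=None)[0]; k=abs(C[:,2]-A@p)<1; A=A[k];C=C[k]
    print("cap top rel TCP",p[2].round(2),"tilt deg",np.degrees(p[:2]).round(2),len(C),"width",st["grip_width"],st["clock"])
    yy,xx=np.where((hsv[...,0]>60)&(hsv[...,0]<100)&(hsv[...,1]>60)&(D>220)&(D<330)&(np.arange(640)[None]<400)&(np.arange(640)[None]>240)&(np.arange(400)[:,None]<230)); C=cloud(c,np.c_[xx,yy],st); C=C[abs(C[:,2]-np.median(C[:,2]))<3]
    A=np.c_[C[:,:2]-[474,225.5],np.ones(len(C))];p=np.linalg.lstsq(A,C[:,2],rcond=None)[0]; print("flange z",p[2].round(2),np.degrees(p[:2]).round(2),"centre~",len(C))
E
python3 - <<'E'
from cap import *
from rig import bot
chk(*pickle.load(open("end_wrist.pkl","rb")))
bot.dwell(1.0); st=bot.read_state(); c=bot.read_camera("wrist"); chk(c,st)
E
```

```text
cap top rel TCP -20.38 tilt deg [ 0.02 -0.3 ] 2397 width 14.863968900894312 23.6833
flange z 103.94 [ 0.03 -0.1 ] centre~ 4108
cap top rel TCP -20.4 tilt deg [-0.02 -0.27] 2361 width 14.75038487866575 24.8333
flange z 103.91 [-0.04 -0.07] centre~ 4107
```

```bash
python3 - <<'E'
from cap import *
from rig import bot
a=np.load("a_scene.npz")["image"]; b=pickle.load(open("end_scene.pkl","rb"))[0]["image"]
def g(i,r): return cv2.GaussianBlur(cv2.cvtColor(i[r],cv2.COLOR_BGR2GRAY),(0,0),1).astype(np.float32)
for n,r in {"pail foot":np.s_[178:202,375:425],"saucer":np.s_[205:255,285:350],"jar":np.s_[232:275,370:410],"rack":np.s_[155:240,450:505],"spoon":np.s_[145:195,308:340]}.items():
    A,B=g(a,r),g(b,r); s,resp=cv2.phaseCorrelate(A,B,cv2.createHanningWindow(A.shape[::-1],cv2.CV_32F)); print(n,np.round(s,2),round(resp,2))
bot.finish_job(); print(bot.read_state()["clock"])
E
```

```text
pail foot [-0.37 -0.05] 0.89
saucer [0.35 0.27] 0.26
jar [-0.05  0.65] 0.92
rack [-0.13  0.  ] 0.84
spoon [-0.17  0.06] 0.75
the job is handed in; nothing more can be done
the job is handed in; nothing more can be done
```

The lid is on the pail and the yellow outer lid is held above it. The job was handed in at about 25 s on the robot's clock. It reports no verdict, so the results below are my own checks.

**What I did:**
1. I located the lid and pail with the wrist camera and gripped the black band across the lid's x axis.
2. I carried both lid parts together to the pail, turned them 3.6° to line the notches up with the ears, and lowered them until the rim made contact with the tool at z = 120.0 mm (120.2 expected).
3. I released the band, re-gripped the wooden knob, and lifted the outer lid straight up.

**Last checks:**
- **Inner lid:** after I let go of the band, both ears showed in the notches. The flange top is at z = 103.9 mm (104 expected) and level to about 0.1°. It was unchanged after the outer lid came off.
- **Outer lid:** held about 81 mm above where it sat, tilted about 0.3°, with no movement over 1 s.
- **Forces:** the tool-force readings I took stayed under 6 N.
- **Other objects:** comparing scene images before and after gave shifts of at most 0.4 px for the pail foot, rack and spoon.

**Checks that were less clear:**
- The saucer's image match was weak (about 0.4 px shift) because the lid had left it. In the top view the saucer looks unmoved.
- The jar showed a 0.65 px shift. The arm never came near it, and I take it to be a lighting or shadow change.
- The gripper width on the knob read between 14.5 and 14.9 mm, but the outer lid did not slip.

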